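# Close the fittings box: lid on, four corner clips snapped diagonally

### The job

Put the blue lid squarely down into the open fittings box, let go, then snap its four orange corner clips down over the rim, one after another, so that each stays shut on its own: after the first clip do the one diagonally opposite, then the other two. The keepers are not all at the same height, so feel each clip snap home, and press gently: never lean on a clip harder than 25 N. Leave everything else on the worktop where it is.

Things in the scene. Friction and masses are not known exactly. Their poses are not given: they have to be found in the camera images.
- box: Open grey fittings box, 130 (x) by 180 (y) by 70 mm high, walls 5 mm, fixed. Origin under its centre, z up; rim at z = 70. Outside each long side, at y = +60 and -60, is a metal keeper with a bead and a rubber stop on top, set by hand: its top is 2 to 17 mm above the rim, each one different and not measured. The seated lid is centred on the box, axes parallel (either way round), 1.5 mm play.
- lid: Loose blue lid, 124 (x) by 174 (y) mm, 0.28 kg, with four orange clips. Origin under the centre of the skirt it stands on, z up. Skirt z 0 to 12 mm (rounded edge, goes inside the box), plate z 12 to 18 (rests on the rim: lid origin then 58 mm above box origin). Black bar handle, 64 along x, 14 along y (grasp across y), z 32 to 56 mm.
- lid_grip (a point): Centre of the lid's bar handle, 44 mm above the lid's origin, axes as the lid. With the lid seated it is over the box's centre, 102 mm above the box origin.
- box_rim (a point): Centre of the box's mouth, level with its rim (70 mm up), axes as the box. The clips snap onto keepers beside the rim: each resists with about 3 to 12 N, with its upper face over the tooth 1 to 18 mm above its hinge axis, then snaps past a bead and stays shut. Just below is a rubber stop (5 to 8 N per mm). More than 25 N on a clip breaks it.
- clip_a_hinge (a joint): Hinge of orange clip a (near-left: lid -x, +y), opposite clip c. Axis along lid y through lid (-35, 60, 24) mm. 0 = level, grows as the free end rises; starts 0.7 to 1.05 rad. Unlatched, a weak spring lifts it to 0.5 or more; shut it rests between -0.23 and 0.28, as its keeper is set. It points outward along lid x: 45 mm long from the axis, 26 wide, 5 thick.
- clip_a: Orange clip a; origin on its hinge axis, x outward along the plate, z out of its upper face.
- clip_a_tab (a point): Point on clip a's upper face 37 mm from the hinge axis, over the tooth on its lip (lip reaches 22 mm below the plate): about where to press. While the clip is up this face looks inward and up: push it from the inner side, outward and down, or a finger lands outside its free end.
- clip_b_hinge (a joint): Hinge of orange clip b (far-left: lid +x, +y), opposite clip d. Axis along lid y through lid (35, 60, 24) mm. 0 = level, grows as the free end rises; starts 0.7 to 1.05 rad. Unlatched, a weak spring lifts it to 0.5 or more; shut it rests between -0.23 and 0.28, as its keeper is set. It points outward along lid x: 45 mm long from the axis, 26 wide, 5 thick.
- clip_b: Orange clip b; origin on its hinge axis, x outward along the plate, z out of its upper face.
- clip_b_tab (a point): Point on clip b's upper face 37 mm from the hinge axis, over the tooth on its lip (lip reaches 22 mm below the plate): about where to press. While the clip is up this face looks inward and up: push it from the inner side, outward and down, or a finger lands outside its free end.
- clip_c_hinge (a joint): Hinge of orange clip c (far-right: lid +x, -y), opposite clip a. Axis along lid y through lid (35, -60, 24) mm. 0 = level, grows as the free end rises; starts 0.7 to 1.05 rad. Unlatched, a weak spring lifts it to 0.5 or more; shut it rests between -0.23 and 0.28, as its keeper is set. It points outward along lid x: 45 mm long from the axis, 26 wide, 5 thick.
- clip_c: Orange clip c; origin on its hinge axis, x outward along the plate, z out of its upper face.
- clip_c_tab (a point): Point on clip c's upper face 37 mm from the hinge axis, over the tooth on its lip (lip reaches 22 mm below the plate): about where to press. While the clip is up this face looks inward and up: push it from the inner side, outward and down, or a finger lands outside its free end.
- clip_d_hinge (a joint): Hinge of orange clip d (near-right: lid -x, -y), opposite clip b. Axis along lid y through lid (-35, -60, 24) mm. 0 = level, grows as the free end rises; starts 0.7 to 1.05 rad. Unlatched, a weak spring lifts it to 0.5 or more; shut it rests between -0.23 and 0.28, as its keeper is set. It points outward along lid x: 45 mm long from the axis, 26 wide, 5 thick.
- clip_d: Orange clip d; origin on its hinge axis, x outward along the plate, z out of its upper face.
- clip_d_tab (a point): Point on clip d's upper face 37 mm from the hinge axis, over the tooth on its lip (lip reaches 22 mm below the plate): about where to press. While the clip is up this face looks inward and up: push it from the inner side, outward and down, or a finger lands outside its free end.
- tape: Yellow roll of tape lying flat, 80 mm across, 24 mm high. Leave alone.
- hinge: Steel cabinet cup hinge, about 88 by 45 by 12 mm. Leave alone.
- jar: Clear jar with blue cap, 68 mm across, 100 mm high. Leave alone.
- glue_can: White can, 66 mm across, 110 mm high. Leave alone.
- screwdriver: Red-handled screwdriver lying down, 200 mm long. Leave alone.
- offcut: Light wood off-cut, 170 by 60 by 22 mm. Leave alone.
Things that resemble listed ones, but are neither listed nor needed, are in the scene too. What is meant by the lid is not green or turquoise, and is the smaller of those in its own colour.

How it is judged (in metres and radians):
On the way, in this order (a step that is already met when the one before it is completed fails the run):
1. the lid is seated in the box and let go, all four clips still up (horizontal distance between lid_grip and box below 0.004 m and z of lid_grip in the frame of box between 0.098 and 0.105 m and angle between lid_grip's own z axis and vertical below 0.04 rad and angle between the y axis of lid and the y axis of box, either way round below 0.05 rad and contact force between the fingers and lid below 0.5 N and value of joint each of clip_a_hinge, clip_b_hinge, clip_c_hinge, clip_d_hinge above 0.4 rad), for 0.2 s.
2. one clip (any) has snapped shut and stays shut untouched, the other three up (contact force between the fingers and lid below 0.5 N and ((value of joint clip_a_hinge below 0.35 rad and value of joint each of clip_b_hinge, clip_c_hinge, clip_d_hinge above 0.4 rad) or (value of joint each of clip_a_hinge, clip_c_hinge, clip_d_hinge above 0.4 rad and value of joint clip_b_hinge below 0.35 rad) or (value of joint each of clip_a_hinge, clip_b_hinge, clip_d_hinge above 0.4 rad and value of joint clip_c_hinge below 0.35 rad) or (value of joint each of clip_a_hinge, clip_b_hinge, clip_c_hinge above 0.4 rad and value of joint clip_d_hinge below 0.35 rad))), for 0.2 s.
3. the clip diagonally opposite is shut too and stays shut untouched, the other two still up (contact force between the fingers and lid below 0.5 N and ((value of joint each of clip_a_hinge, clip_c_hinge below 0.35 rad and value of joint each of clip_b_hinge, clip_d_hinge above 0.4 rad) or (value of joint each of clip_a_hinge, clip_c_hinge above 0.4 rad and value of joint each of clip_b_hinge, clip_d_hinge below 0.35 rad))), for 0.2 s.
At the end, for the whole second after the job is handed in: All four clips snapped shut (joints below 0.35 rad, untouched), the lid seated in the box: handle centre within 4 mm of the box's centre line, 98 to 105 mm above the box's underside, level within 0.04 rad, square within 0.05 rad, at rest and not touched (value of joint each of clip_a_hinge, clip_b_hinge, clip_c_hinge, clip_d_hinge below 0.35 rad and horizontal distance between lid_grip and box below 0.004 m and z of lid_grip in the frame of box between 0.098 and 0.105 m and angle between lid_grip's own z axis and vertical below 0.04 rad and angle between the y axis of lid and the y axis of box, either way round below 0.05 rad and contact force between the fingers and lid below 0.5 N and linear speed of lid below 0.02 m/s).
It fails at once if a clip is pressed with more than 25 N (contact force between any of the fingers, the arm and clip_a above 25 N or contact force between any of the fingers, the arm and clip_b above 25 N or contact force between any of the fingers, the arm and clip_c above 25 N or contact force between any of the fingers, the arm and clip_d above 25 N).
It fails at once if one of the other things is moved by more than 25 mm (distance of any of tape, hinge, jar, glue_can, screwdriver, offcut from where it was at the start of the episode above 0.025 m).
It also fails if it takes over 66 s, if anything falls off the work surface, if the arm or the gripper's body presses on something with over 40 N, if the wrist force passes 120 N, or if a joint passes its speed limit or range.

### The arm

A 7-joint arm with a two-finger parallel gripper is mounted at the origin on the work surface. World frame = base frame: x ahead of the robot, y to its left, z up, the work surface at z = 0. Lengths are in m, angles in degrees, forces in N, time in s.
With the tool pointing down it reaches from about 0.425 to 0.875 m from the base axis. Payload 4.7 kg.
Tool frame: the origin (TCP) lies midway between the tips of the shut fingers; the grasp point (between the pads) lies 19 mm behind it; z points along the fingers, y is the line along which they close (so a half turn about z gives the same grasp; the last joint's range is limited). The gripper opens to 87 mm and grips with 3 to 60 N. Pads are 19 mm wide; open, the fingers measure 117 mm over their backs; the gripper's body (75 mm by 190 mm) begins 51 mm behind the grasp point.
Start: joints at [74.032, 18.392, -4.016, 83.108, 1.295, 78.541, -3.26], TCP at [0.188, -0.622, 0.223] pointing down, gripper open.
Joint ranges: [-163.93, 163.93], [-17.29, 119.83], [-79.2, 71.16], [3.27, 140.29], [-89.18, 269.18], [5.43, 117.66], [-154.24, 154.24]. Speed limits (degrees/s): [147.25, 147.25, 180, 180, 180, 180, 180].

### API

Orientations are given as [roll, pitch, yaw] about the fixed x, y, z axes, in that order (R = Rz(yaw) Ry(pitch) Rx(roll)).
In Python, from cell import env gives the robot as it stands. The module is installed in compiled form; this text tells all that it offers.
- The arm moves only by the tool send_rows, never from a script. Its argument "series" is a list of rows, each an object with "travel": the shift along the tool's x, y, z in cm, a list of three; "dr": the turn, a rotation vector about the tool's x, y, z in degrees, a list of three; "claw": the finger opening in cm, from 0 to 8.7. In form: [{"travel": [tx, ty, tz], "dr": [wx, wy, wz], "claw": claw}, ...]. A call has 1 to 12 rows; each row is the pose to reach, as a shift and turn from the pose commanded when the call began, along the tool's axes at that moment; what a row does not reach only later rows make up. A row lasts 1/12 s, in which the tool goes at most 41.7 mm and 7.16 degrees, less where a joint would pass 70% of its speed; a pose out of reach is approached as far as the arm can. A call with a gripper value outside its range is refused whole. The fingers move at their own pace and stop on an object; "grip_force" is the grip in N (left out, the last holds). Time passes only in rows, so rows that repeat a pose let the fingers close. It gives the time, the measured TCP pose, the force and the opening at its end, in the units of the state.
- env.get_obs(): the state, without advancing time (a new reading comes with each control period).
- env.read_camera(name): name is "scene" or "top"; returns the picture (480x640x3 uint8, blue, green, red); there is no depth.
- env.calibration(name): a dict with "fx", "fy", "cx", "cy" (pixels), "cam_to_world" (4x4, takes a point from camera to world coordinates). Camera axes: x right, y down, z forward; pixel columns grow to the right and rows downward; lengths in m; the calibration is good to about 2 mm. A picture is of the moment at which its call begins. calibration takes no time and is no camera call.
- env.sign_off(): hands the job in, once; it reports no verdict.
The state is a dict: "time_s": time; "qpos": joint angles; "joint_velocities": joint speeds; "effort": joint torques, N m; "tool_pos": TCP position; "tool_rot": TCP orientation; "force": force on the tool from outside, world axes, zero at the start; "wrist_torque": the same for the moment, N m; "grip_width": finger opening in m.
Only numpy, scipy, OpenCV 4.12 (cv2) and the standard library are available. Lean on these libraries where they do the work, as an engineer would, in place of code of your own. Each camera call takes 0.05 s, during which the arm holds its last target. There are 200 camera calls.

## Working session

There is one attempt and no reset: what is moved stays moved. The work goes in short steps, Python scripts to look and compute and a tool call to move; the robot and the scene stay as the last step left them, time stands still between calls to the robot, and variables do not carry over. Pictures are saved under pics/ and viewed, on a budget of 10 in all, crops included, one or two more only if the job needs it, and the job is handed in when it is done.

Besides the shell and the picture viewer there is one more tool, called after "Call:" by a JSON object that holds its "fn" and its "kwargs", one argument or row to a line. send_rows: Moves the arm, as the interface text tells. Its arguments: {"type":"object","properties":{"series":{"type":"array"},"grip_force":{"type":"number"}},"required":["series"]}

```bash
mkdir -p pics; python3 - <<'E'
from cell import env
import cv2
for n in("scene","top"):
    cv2.imwrite(f"pics/{n}0.png",env.read_camera(n)); c=env.calibration(n); print(n,c)
print(env.get_obs())
E
```

```text
scene {'fx': 460.0824224378025, 'fy': 460.0824224378025, 'cx': 323.9207537284537, 'cy': 242.29135931284546, 'cam_to_world': array([[-0.32243602,  0.56682072, -0.7581222 ,  1.24355976],
       [ 0.94629248,  0.17289333, -0.27320036,  0.26972552],
       [-0.02378136, -0.80549498, -0.59212523,  0.65413881],
       [ 0.        ,  0.        ,  0.        ,  1.        ]])}
top {'fx': 617.1857184658236, 'fy': 617.1857184658236, 'cx': 317.23732737817335, 'cy': 243.95125572620654, 'cam_to_world': array([[ 1.85074821e-03, -9.96581359e-01,  8.25964261e-02,
         3.73122684e-01],
       [-9.99734635e-01,  5.26125633e-05,  2.30359820e-02,
        -3.49640618e-02],
       [-2.29615758e-02, -8.26171417e-02, -9.96316804e-01,
         1.38483307e+00],
       [ 0.00000000e+00,  0.00000000e+00,  0.00000000e+00,
         1.00000000e+00]])}
{'time_s': 0.1, 'qpos': array([74.03321594, 18.43562485, -4.01623644, 83.16881329,  1.29338803,
       78.54134064, -3.26038967]), 'joint_velocities': array([ 0.00582998,  0.03464783,  0.04701437, -0.18897649,  0.01287615,
       -0.16332201,  0.05496767]), 'effort': array([ 6.40514509e-05, -4.92574060e+01, -4.05615158e-01, -3.13394308e+01,
       -6.41383510e-02,  3.95620940e-02,  7.60888406e-05]), 'tool_pos': array([ 0.18741829, -0.62186442,  0.22155387]), 'tool_rot': array([-1.79899369e+02,  3.72573724e-03,  1.67763596e+01]), 'force': array([-0.19314908,  0.79891871, -0.9165119 ]), 'wrist_torque': array([ 0.00758843, -0.03395538,  0.03627393]), 'grip_width': 0.08712517892811171}
```

View pics/top0.png

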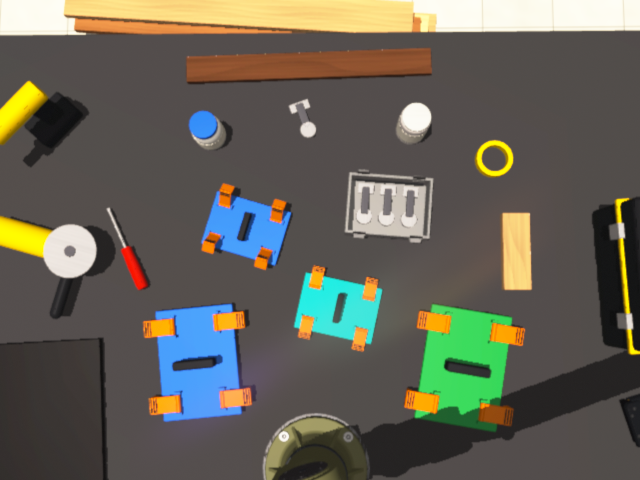

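View pics/scene0.png

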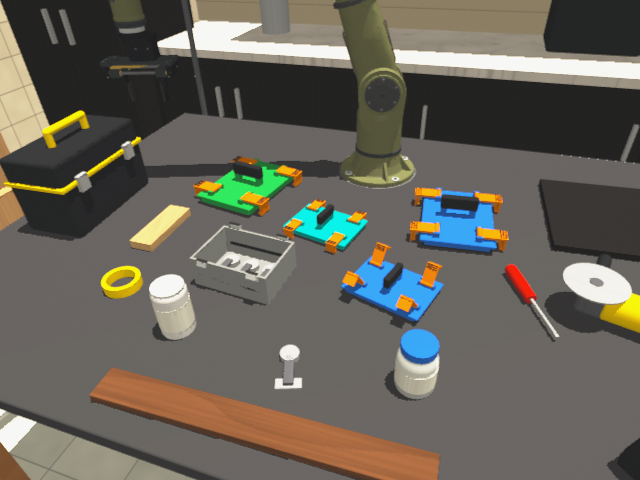

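The target lid is the smaller blue one at top (246,228), handle centred near (246,227). The box is at top (390,206), long side across the image. I'll enlarge both.

```bash
python3 - <<'E'
import cv2,numpy as np
t=cv2.imread("pics/top0.png")
a=cv2.resize(t[165:275,195:300],None,fx=4.5,fy=4.5,interpolation=cv2.INTER_CUBIC)
b=cv2.resize(t[165:245,340:440],None,fx=4,fy=4,interpolation=cv2.INTER_CUBIC)
o=np.zeros((500,800,3),np.uint8); o[:495,:473]=a[:,:473]; o2=b[:, :400]
o[:320,400+0:800]=o[:320,400:800]
cv2.imwrite("pics/c1.png",np.hstack([a[:495,:410],cv2.copyMakeBorder(b[:,:385],0,175,0,0,cv2.BORDER_CONSTANT)]))
E
```

```text
Traceback (most recent call last):
ValueError: could not broadcast input array from shape (495,472,3) into shape (495,473,3)
```

```bash
python3 - <<'E'
import cv2,numpy as np
t=cv2.imread("pics/top0.png")
a=cv2.resize(t[180:275,198:298],None,fx=4,fy=4,interpolation=cv2.INTER_CUBIC)
b=cv2.resize(t[163:258,340:440],None,fx=4,fy=4,interpolation=cv2.INTER_CUBIC)
cv2.imwrite("pics/c1.png",np.hstack([a,b]))
E
```

```text
(no output)
```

View pics/c1.png

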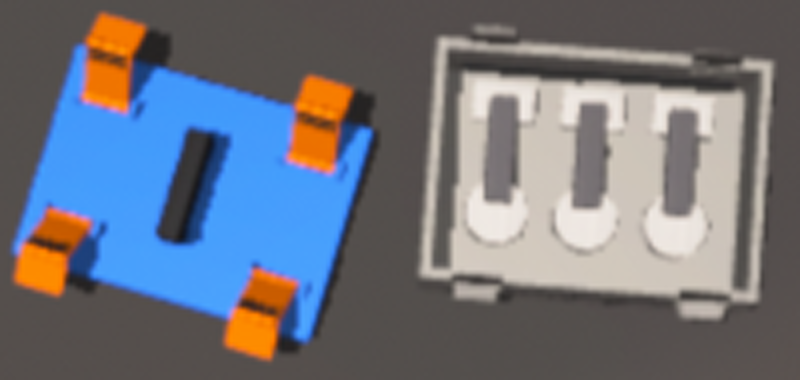

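The crop shows the lid plate with corners near (78,42), (377,128), (315,345), (12,252). The box rim's outer corners are near (437,37), (775,62), (758,303), (418,278). I'll enlarge the scene view too, to get a second measurement.

```bash
python3 - <<'E'
import cv2,numpy as np
t=cv2.imread("pics/scene0.png")
a=cv2.resize(t[230:325,190:300],None,fx=3.6,fy=3.6,interpolation=cv2.INTER_CUBIC)
b=cv2.resize(t[230:325,338:448],None,fx=3.6,fy=3.6,interpolation=cv2.INTER_CUBIC)
cv2.imwrite("pics/c2.png",np.hstack([a,b]))
E
```

```text
(no output)
```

View pics/c2.png

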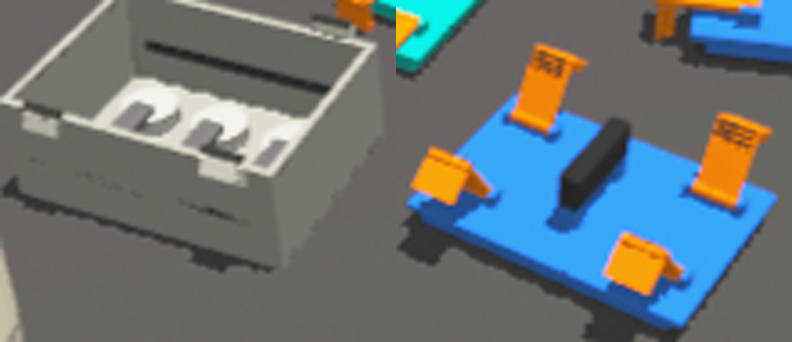

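```bash
cat > h.py <<'E'
import numpy as np
from scipy.optimize import least_squares
from cell import env
def proj(n,P):
    c=env.calibration(n);T=np.linalg.inv(c["cam_to_world"]);Q=np.atleast_2d(P)@T[:3,:3].T+T[:3,3]
    return np.c_[c["fx"]*Q[:,0]/Q[:,2]+c["cx"],c["fy"]*Q[:,1]/Q[:,2]+c["cy"]]
def w(p,loc):
    a=p[2];l=np.atleast_2d(loc);return np.c_[p[0]+l[:,0]*np.cos(a)-l[:,1]*np.sin(a),p[1]+l[:,0]*np.sin(a)+l[:,1]*np.cos(a),l[:,2]]
def fit(obs,p0):
    f=lambda p:np.concatenate([(proj(n,w(p,L))-np.array(u)).ravel() for n,L,u in obs])
    r=least_squares(f,p0);return r.x,r.fun.reshape(-1,2)
E
cat > m1.py <<'E'
from h import *
up=lambda o,s,p:[(o[0]+(x+.5)/s-.5,o[1]+(y+.5)/s-.5) for x,y in p]
def run(hx,hy,z,tp,sc,p0,name):
    L=lambda s:[(a*hx,b*hy,z) for a,b in s]
    o=[("top",L([(1,1),(1,-1),(-1,-1),(-1,1)]),tp),("scene",L([(1,-1),(1,1),(-1,1)]),sc)]
    for s in(o[:1],o[1:],o):
        p,r=fit(s,p0);print(name,p[:2].round(4),np.degrees(p[2]).round(2),r.round(1).tolist())
run(.065,.09,.07,up((340,163),4,[(37,37),(375,62),(358,303),(18,278)]),up((190,230),3.6,[(3,100),(278,180),(382,43)]),[.5,-.1,0],"box")
run(.062,.087,.018,up((198,180),4,[(78,42),(377,128),(315,345),(12,252)]),up((338,230),3.6,[(410-396,203),(683-396,322),(777-396,197)]),[.5,.1,-.2],"lid")
E
python3 m1.py
```

```text
box [ 0.5659 -0.1579] -4.46 [[0.3, 0.2], [-0.5, 0.1], [-0.2, -0.0], [0.5, -0.3]]
box [ 0.5701 -0.1523] -4.46 [[-0.0, 0.4], [-0.2, -0.7], [0.3, 0.4]]
box [ 0.5666 -0.1561] -4.39 [[-0.5, -0.1], [-1.4, -0.2], [-1.0, -0.4], [-0.3, -0.5], [-0.7, -0.9], [-1.2, -2.3], [-0.8, -0.8]]
lid [0.5234 0.1549] -16.4 [[0.5, 0.2], [-0.2, 0.3], [-0.8, -0.8], [0.5, 0.4]]
lid [0.5274 0.159 ] -16.44 [[-0.9, -0.4], [0.1, 0.8], [0.8, -0.8]]
lid [0.5246 0.1569] -16.34 [[-0.4, -0.3], [-1.1, -0.3], [-1.6, -1.4], [-0.3, -0.1], [-1.5, -1.4], [-0.7, -0.5], [-0.2, -1.9]]
```

```bash
cat > plan.py <<'E'
import sys,json
import numpy as np
from scipy.spatial.transform import Rotation as R
def pl(poses):  # each (x,y,z m, roll,pitch,yaw deg)
    for a,b in zip(poses,poses[1:]):
        A,B=[R.from_euler('xyz',p[3:],degrees=True) for p in(a,b)]
        print("travel cm",(A.inv().apply(np.subtract(b[:3],a[:3]))*100).round(2),"dr",(A.inv()*B).as_rotvec(degrees=True).round(1))
E
python3 - <<'E'
from plan import *
pl([(.188,-.622,.223,180,0,16.8),(.46,-.3,.25,180,0,90),(.5255,.157,.16,180,0,163.6),(.5255,.157,.027,180,0,163.6)])
E
```

```text
travel cm [ 35.35 -22.96  -2.7 ] dr [  0.    0.  -73.2]
travel cm [45.7   6.55  9.  ] dr [  0.    0.  -73.6]
travel cm [ 0.  -0.  13.3] dr [0. 0. 0.]
```

Call:
{"fn": "send_rows", "kwargs": {
  "series": [
    {"travel":[35.4,-23,-2.7],"dr":[0,0,-73.2],"claw":5},
    {"travel":[35.4,-23,-2.7],"dr":[0,0,-73.2],"claw":5},
    {"travel":[35.4,-23,-2.7],"dr":[0,0,-73.2],"claw":5},
    {"travel":[35.4,-23,-2.7],"dr":[0,0,-73.2],"claw":5},
    {"travel":[35.4,-23,-2.7],"dr":[0,0,-73.2],"claw":5},
    {"travel":[35.4,-23,-2.7],"dr":[0,0,-73.2],"claw":5},
    {"travel":[35.4,-23,-2.7],"dr":[0,0,-73.2],"claw":5},
    {"travel":[35.4,-23,-2.7],"dr":[0,0,-73.2],"claw":5},
    {"travel":[35.4,-23,-2.7],"dr":[0,0,-73.2],"claw":5},
    {"travel":[35.4,-23,-2.7],"dr":[0,0,-73.2],"claw":5},
    {"travel":[35.4,-23,-2.7],"dr":[0,0,-73.2],"claw":5},
    {"travel":[35.4,-23,-2.7],"dr":[0,0,-73.2],"claw":5}
  ]
}}

```text
time_s: 1.1
tool_pos: [0.4626, -0.296, 0.2497]
tool_rot: [180.0, -0.1, 90.4]
force: [-0.4, -0.1, -0.4]
grip_width: 0.05
```

Call:
{"fn": "send_rows", "kwargs": {
  "series": [
    {"travel":[45.7,6.5,9],"dr":[0,0,-73.6],"claw":5},
    {"travel":[45.7,6.5,9],"dr":[0,0,-73.6],"claw":5},
    {"travel":[45.7,6.5,9],"dr":[0,0,-73.6],"claw":5},
    {"travel":[45.7,6.5,9],"dr":[0,0,-73.6],"claw":5},
    {"travel":[45.7,6.5,9],"dr":[0,0,-73.6],"claw":5},
    {"travel":[45.7,6.5,9],"dr":[0,0,-73.6],"claw":5},
    {"travel":[45.7,6.5,9],"dr":[0,0,-73.6],"claw":5},
    {"travel":[45.7,6.5,9],"dr":[0,0,-73.6],"claw":5},
    {"travel":[45.7,6.5,9],"dr":[0,0,-73.6],"claw":5},
    {"travel":[45.7,6.5,9],"dr":[0,0,-73.6],"claw":5},
    {"travel":[45.7,6.5,9],"dr":[0,0,-73.6],"claw":5},
    {"travel":[45.7,6.5,9],"dr":[0,0,-73.6],"claw":5}
  ]
}}

```text
time_s: 2.1
tool_pos: [0.5243, 0.1621, 0.1583]
tool_rot: [179.8, -0.1, 163.9]
force: [0.0, 0.6, 0.6]
grip_width: 0.0496
```

Call:
{"fn": "send_rows", "kwargs": {
  "series": [
    {"travel":[0,0,0],"dr":[0,0,0],"claw":4.5},
    {"travel":[0,0,0],"dr":[0,0,0],"claw":4.5},
    {"travel":[0,0,0],"dr":[0,0,0],"claw":4.5}
  ]
}}

```text
time_s: 2.35
tool_pos: [0.5258, 0.1539, 0.1591]
tool_rot: [-179.9, -0.0, 163.3]
force: [-0.4, -1.3, 0.4]
grip_width: 0.0453
```

```bash
python3 - <<'E'
from cell import env
import cv2
o=env.get_obs();print(o["tool_pos"],o["tool_rot"],o["qpos"])
a=env.read_camera("top")[140:290,180:340];b=env.read_camera("scene")[200:350,310:470]
import numpy as np
cv2.imwrite("pics/p1.png",cv2.resize(np.hstack([a,b]),None,fx=2.5,fy=2.5,interpolation=cv2.INTER_CUBIC))
E
```

```text
[0.5258099  0.15391254 0.15912057] [-1.79886447e+02 -4.07246177e-03  1.63329115e+02] [ 25.59823071  14.05770691 -50.63360497 101.11153904  11.59255994
  70.32021841  45.1837659 ]
```

View pics/p1.png

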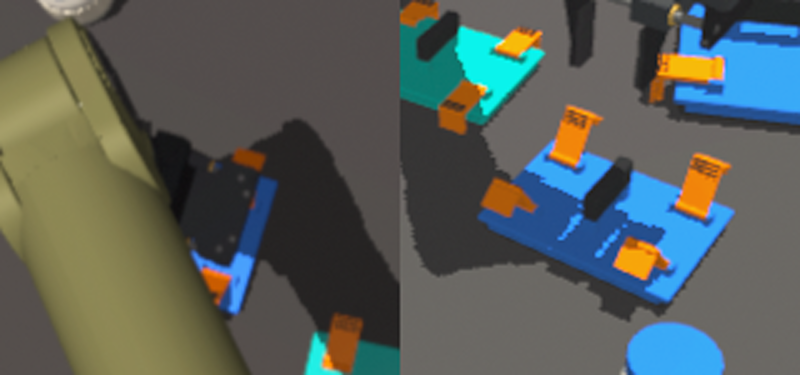

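The tool is above the lid with both fingertips in view in the scene pane, at about (580,65) and (650,95). I'll compare them with the projection.

```bash
python3 - <<'E'
from h import *
o=env.get_obs();print(o["tool_pos"],o["tool_rot"])
a=np.radians(o["tool_rot"][2]);d=np.array([np.sin(a),-np.cos(a),0])
for s in(-.03,0,.03):
    q=proj("scene",o["tool_pos"]+s*d)[0];print(q,400+(q[0]-310)*2.5,(q[1]-200)*2.5)
E
```

```text
[0.52593535 0.15409283 0.15951969] [-1.79914830e+02  3.81132618e-02  1.63318925e+02]
[380.88342595 222.38876502] 577.2085648694353 55.971912543461144
[394.76133008 227.27692705] 611.9033251924843 68.19231763545602
[409.10650901 232.32967554] 647.7662725126522 80.8241888449588
```

Call:
{"fn": "send_rows", "kwargs": {
  "series": [
    {"travel":[0.2,0.15,4],"dr":[0,0,-0.3],"claw":4.5},
    {"travel":[0.2,0.15,8],"dr":[0,0,-0.3],"claw":4.5},
    {"travel":[0.2,0.15,11],"dr":[0,0,-0.3],"claw":4.5},
    {"travel":[0.2,0.15,12.6],"dr":[0,0,-0.3],"claw":4.5},
    {"travel":[0.2,0.15,13.2],"dr":[0,0,-0.3],"claw":4.5},
    {"travel":[0.2,0.15,13.2],"dr":[0,0,-0.3],"claw":4.5},
    {"travel":[0.2,0.15,13.2],"dr":[0,0,-0.3],"claw":4.5},
    {"travel":[0.2,0.15,13.2],"dr":[0,0,-0.3],"claw":4.5}
  ]
}}

```text
time_s: 3.12
tool_pos: [0.5253, 0.1589, 0.0293]
tool_rot: [179.9, 0.2, 163.8]
force: [-0.4, 1.3, 0.7]
grip_width: 0.045
```

Call:
{"fn": "send_rows", "kwargs": {
  "grip_force": 25,
  "series": [
    {"travel":[0,0,0],"dr":[0,0,0],"claw":1},
    {"travel":[0,0,0],"dr":[0,0,0],"claw":1},
    {"travel":[0,0,0],"dr":[0,0,0],"claw":1},
    {"travel":[0,0,0],"dr":[0,0,0],"claw":1},
    {"travel":[0,0,0],"dr":[0,0,0],"claw":1},
    {"travel":[0,0,0],"dr":[0,0,0],"claw":1}
  ]
}}

```text
time_s: 3.62
tool_pos: [0.5238, 0.1589, 0.0276]
tool_rot: [-180.0, 0.0, 163.9]
force: [-1.1, -2.6, 1.8]
grip_width: 0.0142
```

Call:
{"fn": "send_rows", "kwargs": {
  "series": [
    {"travel":[0,0,-3],"dr":[0,0,0],"claw":1},
    {"travel":[0,0,-7],"dr":[0,0,0],"claw":1},
    {"travel":[0,0,-11],"dr":[0,0,0],"claw":1},
    {"travel":[-0.5,-1,-14],"dr":[0,0,-1],"claw":1},
    {"travel":[-1.7,-3.8,-14],"dr":[0,0,-2],"claw":1},
    {"travel":[-3.4,-7.6,-14],"dr":[0,0,-3],"claw":1},
    {"travel":[-5.1,-11.4,-14],"dr":[0,0,-5],"claw":1},
    {"travel":[-6.8,-15.2,-14],"dr":[0,0,-7],"claw":1},
    {"travel":[-8.5,-19,-14],"dr":[0,0,-9],"claw":1},
    {"travel":[-10.2,-22.8,-14],"dr":[0,0,-11],"claw":1},
    {"travel":[-11.8,-26.4,-14],"dr":[0,0,-11.9],"claw":1},
    {"travel":[-12.9,-28.9,-14],"dr":[0,0,-11.9],"claw":1}
  ]
}}

```text
time_s: 4.62
tool_pos: [0.5665, -0.1599, 0.1665]
tool_rot: [-179.9, -0.1, 175.6]
force: [0.4, 0.3, -3.4]
grip_width: 0.0139
```

Call:
{"fn": "send_rows", "kwargs": {
  "series": [
    {"travel":[0,0,1.5],"dr":[0,0,0],"claw":1},
    {"travel":[0,0,3],"dr":[0,0,0],"claw":1},
    {"travel":[0,0,4],"dr":[0,0,0],"claw":1},
    {"travel":[0,0,4],"dr":[0,0,0],"claw":1},
    {"travel":[0,0,4],"dr":[0,0,0],"claw":1},
    {"travel":[0,0,4],"dr":[0,0,0],"claw":1},
    {"travel":[0,0,4],"dr":[0,0,0],"claw":1},
    {"travel":[0,0,4],"dr":[0,0,0],"claw":1}
  ]
}}

```text
time_s: 5.28
tool_pos: [0.5681, -0.1543, 0.1285]
tool_rot: [-180.0, 0.1, 175.8]
force: [-0.2, 0.6, -2.5]
grip_width: 0.0138
```

```bash
python3 - <<'E'
from cell import env
import cv2, numpy as np
o=env.get_obs();print(o["tool_pos"],o["tool_rot"],o["qpos"])
s=env.read_camera("scene");t=env.read_camera("top");cv2.imwrite("pics/s2f.png",s);cv2.imwrite("pics/t2f.png",t)
a=cv2.resize(s[200:330,180:320],None,fx=3.6,fy=3.6,interpolation=cv2.INTER_CUBIC)
b=cv2.resize(t[150:280,330:450],None,fx=2.4,fy=2.4,interpolation=cv2.INTER_CUBIC)
c=np.zeros((468,792,3),np.uint8);c[:,:504]=a;c[:312,504:]=b
cv2.imwrite("pics/p2.png",c)
E
```

```text
[ 0.56812424 -0.15426945  0.12851041] [-1.79959756e+02  8.60438474e-02  1.75811551e+02] [ 47.86288013  19.46663479 -42.16968886  97.77192805  13.9950993
  68.06239105  87.8775341 ]
```

View pics/p2.png

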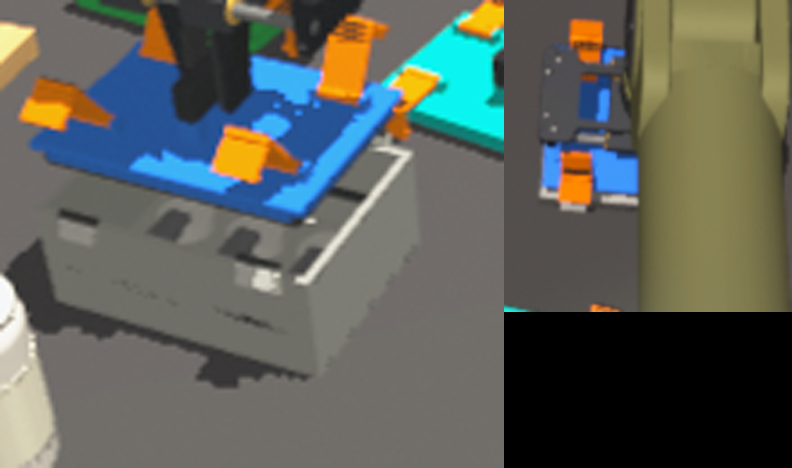

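```bash
python3 - <<'E'
from h import *
up=lambda o,s,p:[(o[0]+(x+.5)/s-.5,o[1]+(y+.5)/s-.5) for x,y in p]
sc=up((180,200),3.6,[(33,140),(295,213),(400,93)])
for z in(.1189,):
    p,r=fit([("scene",[(.062,-.087,z),(.062,.087,z),(-.062,.087,z)],sc)],[.57,-.15,-.08]);print(p,np.degrees(p[2]),r.round(1).tolist())
# predicted box rim corners and keepers from scene-only box fit
b=[.5701,-.1523,np.radians(-4.46)]
q=proj("scene",w(b,[(.065,.09,.07),(-.065,.09,.07)]));print((q-[180,200])*3.6)
q=proj("top",w([.5659,-.1579,np.radians(-4.46)],[(-.065,.09,.07),(.065,.09,.07)]));print((q-[330,150])*2.4+[504,0])
q=proj("top",w([.5659,-.1579,np.radians(-4.46)],[(-.062,.087,.1189),(.062,.087,.1189)]));print("lid if aligned",(q-[330,150])*2.4+[504,0])
E
```

```text
[ 0.57260803 -0.15247475 -0.10021613] -5.741961195474846 [[-1.7, -0.3], [0.1, 0.3], [1.6, -0.6]]
[[311.86637803 284.06433328]
 [417.71599055 151.32329907]]
[[539.08875274 196.44664146]
 [550.08630316  52.92697147]]
lid if aligned [[544.05029382 187.4324196 ]
 [554.90298109  45.36894439]]
```

Call:
{"fn": "send_rows", "kwargs": {
  "series": [
    {"travel":[0.2,0.05,1],"dr":[0,0,0.15],"claw":1},
    {"travel":[0.2,0.05,2],"dr":[0,0,0.15],"claw":1},
    {"travel":[0.2,0.05,2.7],"dr":[0,0,0.15],"claw":1},
    {"travel":[0.2,0.05,2.9],"dr":[0,0,0.15],"claw":1},
    {"travel":[0.2,0.05,2.9],"dr":[0,0,0.15],"claw":1},
    {"travel":[0.2,0.05,2.9],"dr":[0,0,0.15],"claw":1},
    {"travel":[0.2,0.05,2.9],"dr":[0,0,0.15],"claw":1},
    {"travel":[0.2,0.05,2.9],"dr":[0,0,0.15],"claw":1}
  ]
}}

```text
time_s: 6.05
tool_pos: [0.5659, -0.1538, 0.099]
tool_rot: [-180.0, 0.0, 175.6]
force: [0.1, -0.1, -3.0]
grip_width: 0.0139
```

Call:
{"fn": "send_rows", "kwargs": {
  "series": [
    {"travel":[0,0,0.1],"dr":[0,0,0],"claw":1},
    {"travel":[0,0,0.2],"dr":[0,0,0],"claw":1},
    {"travel":[0,0,0.3],"dr":[0,0,0],"claw":1},
    {"travel":[0,0,0.4],"dr":[0,0,0],"claw":1},
    {"travel":[0,0,0.5],"dr":[0,0,0],"claw":1},
    {"travel":[0,0,0.5],"dr":[0,0,0],"claw":1},
    {"travel":[0,0,0.5],"dr":[0,0,0],"claw":1}
  ]
}}

```text
time_s: 6.63
tool_pos: [0.5658, -0.155, 0.0938]
tool_rot: [-179.9, 0.1, 175.6]
force: [0.8, -4.3, -0.2]
grip_width: 0.0137
```

Call:
{"fn": "send_rows", "kwargs": {
  "series": [
    {"travel":[0,-0.1,0],"dr":[0,0,0],"claw":1},
    {"travel":[0,-0.15,0.1],"dr":[0,0,0],"claw":1},
    {"travel":[0,-0.15,0.2],"dr":[0,0,0],"claw":1},
    {"travel":[0,-0.15,0.3],"dr":[0,0,0],"claw":1},
    {"travel":[0,-0.15,0.4],"dr":[0,0,0],"claw":1},
    {"travel":[0,-0.15,0.4],"dr":[0,0,0],"claw":1},
    {"travel":[0,-0.15,0.4],"dr":[0,0,0],"claw":1}
  ]
}}

```text
time_s: 7.22
tool_pos: [0.5652, -0.1551, 0.0892]
tool_rot: [180.0, -0.0, 175.6]
force: [-0.3, -2.0, -4.4]
grip_width: 0.0137
```

Call:
{"fn": "send_rows", "kwargs": {
  "series": [
    {"travel":[0,-0.05,0.1],"dr":[0,0,0],"claw":1},
    {"travel":[0,-0.05,0.2],"dr":[0,0,0],"claw":1},
    {"travel":[0,-0.05,0.3],"dr":[0,0,0],"claw":1},
    {"travel":[0,-0.05,0.4],"dr":[0,0,0],"claw":1},
    {"travel":[0,-0.05,0.45],"dr":[0,0,0],"claw":1},
    {"travel":[0,-0.05,0.45],"dr":[0,0,0],"claw":1},
    {"travel":[0,-0.05,0.45],"dr":[0,0,0],"claw":1}
  ]
}}

```text
time_s: 7.8
tool_pos: [0.5653, -0.1553, 0.0857]
tool_rot: [180.0, -0.0, 175.6]
force: [-3.2, 1.4, 5.6]
grip_width: 0.0138
```

Call:
{"fn": "send_rows", "kwargs": {
  "series": [
    {"travel":[0,0,0],"dr":[0,0,0],"claw":3.5},
    {"travel":[0,0,0],"dr":[0,0,0],"claw":3.5},
    {"travel":[0,0,0],"dr":[0,0,0],"claw":3.5},
    {"travel":[0,0,0],"dr":[0,0,0],"claw":3.5},
    {"travel":[0,0,-1],"dr":[0,0,0],"claw":3.5},
    {"travel":[0,0,-3],"dr":[0,0,0],"claw":3.5},
    {"travel":[0,0,-5.5],"dr":[0,0,0],"claw":3.5},
    {"travel":[0,0,-6.5],"dr":[0,0,0],"claw":0},
    {"travel":[0,0,-6.5],"dr":[0,0,0],"claw":0},
    {"travel":[0,0,-6.5],"dr":[0,0,0],"claw":0},
    {"travel":[0,0,-6.5],"dr":[0,0,0],"claw":0}
  ]
}}

```text
time_s: 8.72
tool_pos: [0.5646, -0.1558, 0.1489]
tool_rot: [180.0, -0.1, 175.6]
force: [-0.7, 1.0, -0.0]
grip_width: 0.0161
```

```bash
python3 - <<'E'
from cell import env
import cv2, numpy as np
o=env.get_obs();print(o["tool_pos"],o["tool_rot"],o["force"],o["grip_width"],o["time_s"])
s=env.read_camera("scene");cv2.imwrite("pics/s3f.png",s)
cv2.imwrite("pics/p3.png",cv2.resize(s[195:325,180:330],None,fx=5,fy=4.5,interpolation=cv2.INTER_CUBIC)[:600])
E
```

```text
[ 0.56460666 -0.15582428  0.14889872] [ 1.79991238e+02 -9.48588845e-02  1.75616089e+02] [-0.70817638  0.99822958 -0.0340655 ] 0.01610872726104562 8.7167
```

View pics/p3.png

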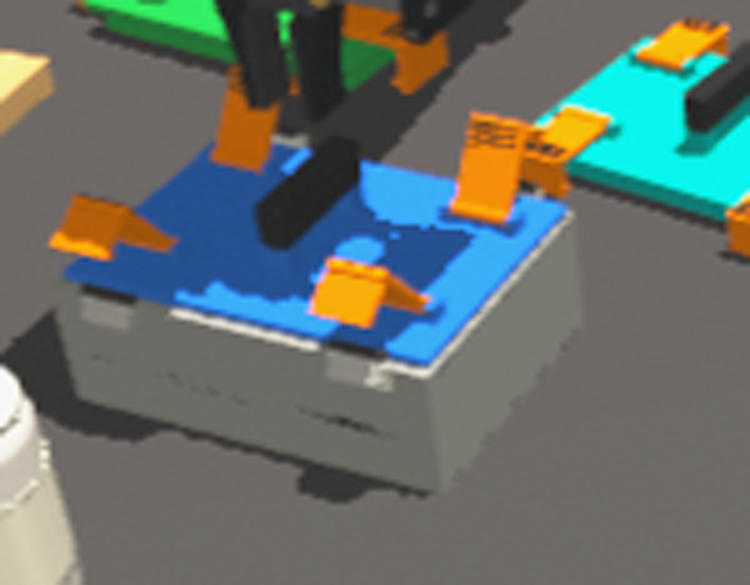

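The picture shows the lid flush in the box with all four clips up, one of them at (355,290), and the fingers clear. Next I work out the press paths for the clips.

```bash
cat > clip.py <<'E'
import sys
from h import *
sx,sy=int(sys.argv[1]),int(sys.argv[2])
c=[.5655,-.1555,np.radians(-4.4)]
o=env.get_obs();p=o["tool_pos"];a=np.radians(o["tool_rot"][2])
print("at",p,o["tool_rot"],"f",o["force"])
for u,v in[(6,66),(6,45),(8,36),(16,33),(27,28),(33,24),(40,24),(47,24)]:
    q=w(c,[(sx*(35+u-9.5)/1e3,sy*.06,.082+v/1e3)])[0];d=q-p
    print((u,v),"travel",np.round(100*np.array([d[0]*np.cos(a)+d[1]*np.sin(a),d[0]*np.sin(a)-d[1]*np.cos(a),-d[2]]),2))
E
python3 clip.py 1 1
```

```text
at [ 0.56440587 -0.15574429  0.148578  ] [ 1.79975696e+02 -1.31428472e-01  1.75620941e+02] f [-0.4709976   0.00478378 -1.13485617]
(6, 66) travel [-3.26  6.03  0.06]
(6, 45) travel [-3.26  6.03  2.16]
(8, 36) travel [-3.46  6.03  3.06]
(16, 33) travel [-4.26  6.03  3.36]
(27, 28) travel [-5.36  6.03  3.86]
(33, 24) travel [-5.96  6.03  4.26]
(40, 24) travel [-6.66  6.03  4.26]
(47, 24) travel [-7.36  6.03  4.26]
```

Call:
{"fn": "send_rows", "kwargs": {
  "series": [
    {"travel":[-1.5,3,0],"dr":[0,0,0],"claw":0},
    {"travel":[-3.3,6,0],"dr":[0,0,0],"claw":0},
    {"travel":[-3.3,6,0.1],"dr":[0,0,0],"claw":0},
    {"travel":[-3.3,6,2.2],"dr":[0,0,0],"claw":0},
    {"travel":[-3.4,6,3],"dr":[0,0,0],"claw":0},
    {"travel":[-3.5,6,3.1],"dr":[0,0,0],"claw":0},
    {"travel":[-4.3,6,3.4],"dr":[0,0,0],"claw":0},
    {"travel":[-5,6,3.7],"dr":[0,0,0],"claw":0},
    {"travel":[-5.6,6,4],"dr":[0,0,0],"claw":0},
    {"travel":[-6.2,6,4.3],"dr":[0,0,0],"claw":0},
    {"travel":[-6.8,6,4.3],"dr":[0,0,0],"claw":0},
    {"travel":[-7.4,6,4.3],"dr":[0,0,0],"claw":0}
  ]
}}

```text
time_s: 9.77
tool_pos: [0.6447, -0.1017, 0.1071]
tool_rot: [180.0, 0.0, 175.6]
force: [-0.4, 0.6, 0.4]
grip_width: 0.0006
```

Call:
{"fn": "send_rows", "kwargs": {
  "series": [
    {"travel":[0,0,0],"dr":[0,0,0],"claw":0},
    {"travel":[0,0,0],"dr":[0,0,0],"claw":0},
    {"travel":[0,0,0],"dr":[0,0,0],"claw":0}
  ]
}}

```text
time_s: 10.02
tool_pos: [0.6438, -0.1015, 0.1072]
tool_rot: [-180.0, 0.0, 175.6]
force: [-0.2, 0.1, 0.1]
grip_width: 0.0004
```

```bash
python3 - <<'E'
from cell import env
import cv2, numpy as np
o=env.get_obs();print(o["tool_pos"],o["force"],o["wrist_torque"],o["grip_width"],o["time_s"])
s=env.read_camera("scene");cv2.imwrite("pics/s4f.png",s)
cv2.imwrite("pics/p4.png",cv2.resize(s[195:325,180:330],None,fx=4.5,fy=4.5,interpolation=cv2.INTER_CUBIC)[:600])
E
```

```text
[ 0.64381488 -0.10151639  0.10719822] [-0.21666477  0.07943904  0.11831954] [ 0.10017075 -0.19890563  0.00779973] 0.0004391282073062636 10.0167
```

View pics/p4.png

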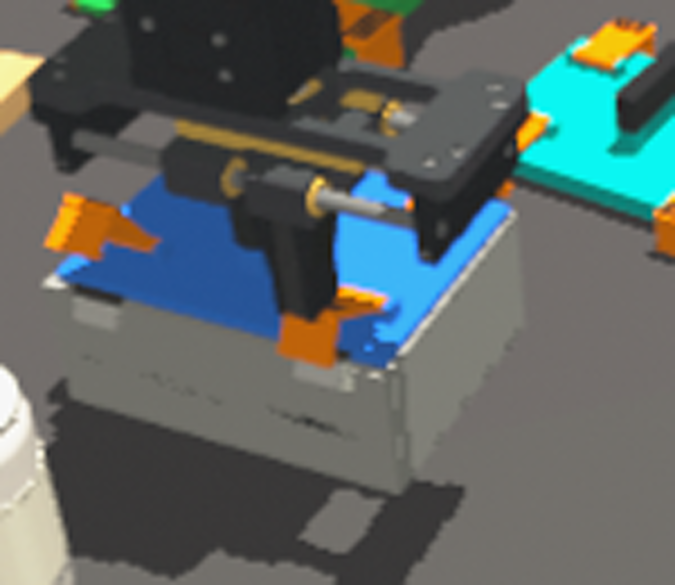

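Call:
{"fn": "send_rows", "kwargs": {
  "series": [
    {"travel":[0,0,0.2],"dr":[0,0,0],"claw":0},
    {"travel":[0,0,0.4],"dr":[0,0,0],"claw":0},
    {"travel":[0,0,0.4],"dr":[0,0,0],"claw":0},
    {"travel":[0,0,0.4],"dr":[0,0,0],"claw":0}
  ]
}}

```text
time_s: 10.4
tool_pos: [0.6438, -0.1017, 0.1031]
tool_rot: [-180.0, 0.0, 175.6]
force: [0.8, -1.0, 0.1]
grip_width: 0.0007
```

Call:
{"fn": "send_rows", "kwargs": {
  "series": [
    {"travel":[0,0,0.1],"dr":[0,0,0],"claw":0},
    {"travel":[0,0,0.2],"dr":[0,0,0],"claw":0},
    {"travel":[0,0,0.2],"dr":[0,0,0],"claw":0},
    {"travel":[0,0,0.2],"dr":[0,0,0],"claw":0}
  ]
}}

```text
time_s: 10.73
tool_pos: [0.6436, -0.1017, 0.1009]
tool_rot: [-180.0, -0.0, 175.6]
force: [1.4, -0.1, 1.2]
grip_width: 0.0004
```

Call:
{"fn": "send_rows", "kwargs": {
  "series": [
    {"travel":[0,0,0.1],"dr":[0,0,0],"claw":0},
    {"travel":[0,0,0.2],"dr":[0,0,0],"claw":0},
    {"travel":[0,0,0.2],"dr":[0,0,0],"claw":0},
    {"travel":[0,0,0.2],"dr":[0,0,0],"claw":0}
  ]
}}

```text
time_s: 11.07
tool_pos: [0.6436, -0.1016, 0.0989]
tool_rot: [-180.0, -0.0, 175.6]
force: [0.5, 0.1, 1.5]
grip_width: 0.0001
```

Call:
{"fn": "send_rows", "kwargs": {
  "series": [
    {"travel":[0,0,0.1],"dr":[0,0,0],"claw":0},
    {"travel":[0,0,0.2],"dr":[0,0,0],"claw":0},
    {"travel":[0,0,0.2],"dr":[0,0,0],"claw":0},
    {"travel":[0,0,0.2],"dr":[0,0,0],"claw":0}
  ]
}}

```text
time_s: 11.4
tool_pos: [0.6435, -0.1016, 0.0968]
tool_rot: [-180.0, -0.0, 175.6]
force: [1.1, -0.1, 0.9]
grip_width: 0.0
```

Call:
{"fn": "send_rows", "kwargs": {
  "series": [
    {"travel":[0,0,0.1],"dr":[0,0,0],"claw":0},
    {"travel":[0,0,0.2],"dr":[0,0,0],"claw":0},
    {"travel":[0,0,0.2],"dr":[0,0,0],"claw":0},
    {"travel":[0,0,0.2],"dr":[0,0,0],"claw":0}
  ]
}}

```text
time_s: 11.73
tool_pos: [0.6435, -0.1016, 0.0948]
tool_rot: [-180.0, -0.0, 175.6]
force: [1.3, -0.3, 0.4]
grip_width: 0.0007
```

Call:
{"fn": "send_rows", "kwargs": {
  "series": [
    {"travel":[0,0,0.1],"dr":[0,0,0],"claw":0},
    {"travel":[0,0,0.2],"dr":[0,0,0],"claw":0},
    {"travel":[0,0,0.2],"dr":[0,0,0],"claw":0},
    {"travel":[0,0,0.2],"dr":[0,0,0],"claw":0}
  ]
}}

```text
time_s: 12.07
tool_pos: [0.644, -0.1016, 0.0933]
tool_rot: [-180.0, 0.0, 175.6]
force: [1.5, -0.3, 2.6]
grip_width: 0.0003
```

Call:
{"fn": "send_rows", "kwargs": {
  "series": [
    {"travel":[0,0,0.1],"dr":[0,0,0],"claw":0},
    {"travel":[0,0,0.15],"dr":[0,0,0],"claw":0},
    {"travel":[0,0,0.15],"dr":[0,0,0],"claw":0},
    {"travel":[0,0,0.15],"dr":[0,0,0],"claw":0}
  ]
}}

```text
time_s: 12.4
tool_pos: [0.6443, -0.1016, 0.0922]
tool_rot: [-180.0, 0.1, 175.6]
force: [1.0, -0.6, 5.3]
grip_width: 0.0004
```

Call:
{"fn": "send_rows", "kwargs": {
  "series": [
    {"travel":[0,0,0.1],"dr":[0,0,0],"claw":0},
    {"travel":[0,0,0.15],"dr":[0,0,0],"claw":0},
    {"travel":[0,0,0.15],"dr":[0,0,0],"claw":0},
    {"travel":[0,0,0.15],"dr":[0,0,0],"claw":0}
  ]
}}

```text
time_s: 12.73
tool_pos: [0.6446, -0.1017, 0.091]
tool_rot: [-180.0, 0.1, 175.6]
force: [0.4, 0.0, 6.0]
grip_width: 0.0005
```

Call:
{"fn": "send_rows", "kwargs": {
  "series": [
    {"travel":[0,0,0.1],"dr":[0,0,0],"claw":0},
    {"travel":[0,0,0.15],"dr":[0,0,0],"claw":0},
    {"travel":[0,0,0.15],"dr":[0,0,0],"claw":0},
    {"travel":[0,0,0.15],"dr":[0,0,0],"claw":0}
  ]
}}

```text
time_s: 13.07
tool_pos: [0.645, -0.1018, 0.0896]
tool_rot: [-180.0, 0.2, 175.6]
force: [1.5, 0.2, 5.7]
grip_width: 0.0005
```

Call:
{"fn": "send_rows", "kwargs": {
  "series": [
    {"travel":[0,0,0.1],"dr":[0,0,0],"claw":0},
    {"travel":[0,0,0.15],"dr":[0,0,0],"claw":0},
    {"travel":[0,0,0.15],"dr":[0,0,0],"claw":0},
    {"travel":[0,0,0.15],"dr":[0,0,0],"claw":0}
  ]
}}

```text
time_s: 13.4
tool_pos: [0.6452, -0.1018, 0.088]
tool_rot: [-180.0, 0.2, 175.6]
force: [3.6, -1.1, 5.3]
grip_width: 0.0002
```

Call:
{"fn": "send_rows", "kwargs": {
  "series": [
    {"travel":[0,0,0.1],"dr":[0,0,0],"claw":0},
    {"travel":[0,0,0.15],"dr":[0,0,0],"claw":0},
    {"travel":[0,0,0.15],"dr":[0,0,0],"claw":0},
    {"travel":[0,0,0.15],"dr":[0,0,0],"claw":0}
  ]
}}

```text
time_s: 13.73
tool_pos: [0.6425, -0.1015, 0.0846]
tool_rot: [180.0, -0.2, 175.6]
force: [-0.2, 0.2, -0.3]
grip_width: 0.0009
```

Call:
{"fn": "send_rows", "kwargs": {
  "series": [
    {"travel":[0,0,0.1],"dr":[0,0,0],"claw":0},
    {"travel":[0,0,0.15],"dr":[0,0,0],"claw":0},
    {"travel":[0,0,0.15],"dr":[0,0,0],"claw":0},
    {"travel":[0,0,0.15],"dr":[0,0,0],"claw":0}
  ]
}}

```text
time_s: 14.07
tool_pos: [0.6427, -0.1015, 0.0835]
tool_rot: [-180.0, -0.1, 175.6]
force: [-1.8, 1.0, 1.6]
grip_width: 0.0003
```

Call:
{"fn": "send_rows", "kwargs": {
  "series": [
    {"travel":[0,0,0.1],"dr":[0,0,0],"claw":0},
    {"travel":[0,0,0.1],"dr":[0,0,0],"claw":0},
    {"travel":[0,0,-1.4],"dr":[0,0,0],"claw":0},
    {"travel":[0,0,-4.5],"dr":[0,0,0],"claw":0},
    {"travel":[0,0,-6.5],"dr":[0,0,0],"claw":0},
    {"travel":[0,0,-6.5],"dr":[0,0,0],"claw":0},
    {"travel":[0,0,-6.5],"dr":[0,0,0],"claw":0}
  ]
}}

```text
time_s: 14.65
tool_pos: [0.645, -0.1016, 0.1511]
tool_rot: [-180.0, 0.2, 175.6]
force: [-0.2, 0.5, 0.1]
grip_width: 0.0004
```

```bash
python3 clip.py -1 -1; python3 - <<'E'
from cell import env
import cv2
s=env.read_camera("scene")
cv2.imwrite("pics/p5.png",cv2.resize(s[195:325,180:330],None,fx=4.5,fy=4.5,interpolation=cv2.INTER_CUBIC)[:600])
E
```

```text
at [ 0.64500984 -0.10158152  0.1511163 ] [-179.9733842     0.21523014  175.62858187] f [-0.22703182  0.53047298  0.10962453]
(6, 66) travel [ 10.67 -11.98   0.31]
(6, 45) travel [ 10.67 -11.98   2.41]
(8, 36) travel [ 10.87 -11.98   3.31]
(16, 33) travel [ 11.67 -11.98   3.61]
(27, 28) travel [ 12.77 -11.98   4.11]
(33, 24) travel [ 13.37 -11.98   4.51]
(40, 24) travel [ 14.07 -11.98   4.51]
(47, 24) travel [ 14.77 -11.98   4.51]
```

View pics/p5.png

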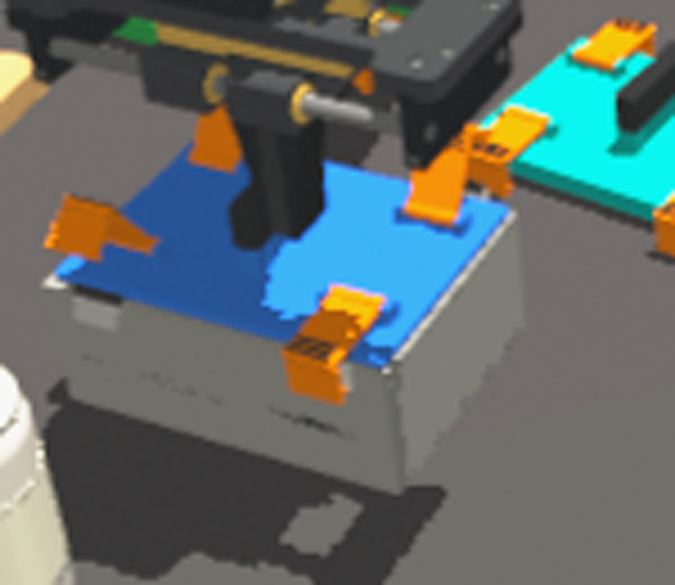

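The picture shows the first clip flat over its keeper at (320,350), staying shut untouched with the other three still up. Next is the diagonal one.

Call:
{"fn": "send_rows", "kwargs": {
  "series": [
    {"travel":[5,-6,0],"dr":[0,0,0],"claw":0},
    {"travel":[8,-9,0],"dr":[0,0,0],"claw":0},
    {"travel":[10.7,-12,0],"dr":[0,0,0],"claw":0},
    {"travel":[10.7,-12,0.5],"dr":[0,0,0],"claw":0},
    {"travel":[10.7,-12,2.4],"dr":[0,0,0],"claw":0},
    {"travel":[10.9,-12,3.3],"dr":[0,0,0],"claw":0},
    {"travel":[11.7,-12,3.6],"dr":[0,0,0],"claw":0},
    {"travel":[12.3,-12,3.9],"dr":[0,0,0],"claw":0},
    {"travel":[12.9,-12,4.2],"dr":[0,0,0],"claw":0},
    {"travel":[13.4,-12,4.5],"dr":[0,0,0],"claw":0},
    {"travel":[14.1,-12,4.5],"dr":[0,0,0],"claw":0},
    {"travel":[14.8,-12,4.5],"dr":[0,0,0],"claw":0}
  ]
}}

```text
time_s: 15.7
tool_pos: [0.4865, -0.2093, 0.1041]
tool_rot: [180.0, -0.0, 175.7]
force: [-0.0, -0.4, 0.6]
grip_width: 0.0007
```

Call:
{"fn": "send_rows", "kwargs": {
  "series": [
    {"travel":[0,0,0],"dr":[0,0,0],"claw":0},
    {"travel":[0,0,0.2],"dr":[0,0,0],"claw":0},
    {"travel":[0,0,0.3],"dr":[0,0,0],"claw":0},
    {"travel":[0,0,0.3],"dr":[0,0,0],"claw":0},
    {"travel":[0,0,0.3],"dr":[0,0,0],"claw":0}
  ]
}}

```text
time_s: 16.12
tool_pos: [0.4872, -0.2101, 0.101]
tool_rot: [180.0, -0.0, 175.6]
force: [-0.2, -0.4, 0.5]
grip_width: 0.0006
```

Call:
{"fn": "send_rows", "kwargs": {
  "series": [
    {"travel":[0,0,0.15],"dr":[0,0,0],"claw":0},
    {"travel":[0,0,0.25],"dr":[0,0,0],"claw":0},
    {"travel":[0,0,0.25],"dr":[0,0,0],"claw":0},
    {"travel":[0,0,0.25],"dr":[0,0,0],"claw":0}
  ]
}}

```text
time_s: 16.45
tool_pos: [0.487, -0.21, 0.0986]
tool_rot: [-180.0, -0.0, 175.6]
force: [-1.8, -1.0, 1.9]
grip_width: 0.0006
```

Call:
{"fn": "send_rows", "kwargs": {
  "series": [
    {"travel":[0,0,0.15],"dr":[0,0,0],"claw":0},
    {"travel":[0,0,0.25],"dr":[0,0,0],"claw":0},
    {"travel":[0,0,0.25],"dr":[0,0,0],"claw":0},
    {"travel":[0,0,0.25],"dr":[0,0,0],"claw":0}
  ]
}}

```text
time_s: 16.78
tool_pos: [0.487, -0.21, 0.0959]
tool_rot: [180.0, -0.0, 175.6]
force: [-1.8, 0.4, 2.3]
grip_width: 0.0005
```

Call:
{"fn": "send_rows", "kwargs": {
  "series": [
    {"travel":[0,0,0.15],"dr":[0,0,0],"claw":0},
    {"travel":[0,0,0.25],"dr":[0,0,0],"claw":0},
    {"travel":[0,0,0.25],"dr":[0,0,0],"claw":0},
    {"travel":[0,0,0.25],"dr":[0,0,0],"claw":0}
  ]
}}

```text
time_s: 17.12
tool_pos: [0.4873, -0.2099, 0.0933]
tool_rot: [180.0, 0.0, 175.6]
force: [0.1, 0.1, 0.7]
grip_width: 0.0001
```

Call:
{"fn": "send_rows", "kwargs": {
  "series": [
    {"travel":[0,0,0.15],"dr":[0,0,0],"claw":0},
    {"travel":[0,0,0.2],"dr":[0,0,0],"claw":0},
    {"travel":[0,0,0.2],"dr":[0,0,0],"claw":0},
    {"travel":[0,0,0.2],"dr":[0,0,0],"claw":0}
  ]
}}

```text
time_s: 17.45
tool_pos: [0.4872, -0.2099, 0.0915]
tool_rot: [180.0, 0.0, 175.6]
force: [-0.3, -0.9, -0.1]
grip_width: 0.0001
```

Call:
{"fn": "send_rows", "kwargs": {
  "series": [
    {"travel":[0,0,0.15],"dr":[0,0,0],"claw":0},
    {"travel":[0,0,0.2],"dr":[0,0,0],"claw":0},
    {"travel":[0,0,0.2],"dr":[0,0,0],"claw":0},
    {"travel":[0,0,0.2],"dr":[0,0,0],"claw":0}
  ]
}}

```text
time_s: 17.78
tool_pos: [0.4871, -0.2099, 0.0898]
tool_rot: [-180.0, 0.0, 175.6]
force: [-0.2, -0.1, 3.9]
grip_width: 0.0005
```

Call:
{"fn": "send_rows", "kwargs": {
  "series": [
    {"travel":[0,0,0.15],"dr":[0,0,0],"claw":0},
    {"travel":[0,0,0.2],"dr":[0,0,0],"claw":0},
    {"travel":[0,0,0.2],"dr":[0,0,0],"claw":0},
    {"travel":[0,0,0.2],"dr":[0,0,0],"claw":0}
  ]
}}

```text
time_s: 18.12
tool_pos: [0.487, -0.21, 0.0882]
tool_rot: [-180.0, -0.0, 175.6]
force: [-2.3, 1.4, 7.8]
grip_width: 0.0007
```

Call:
{"fn": "send_rows", "kwargs": {
  "series": [
    {"travel":[0,0,0.1],"dr":[0,0,0],"claw":0},
    {"travel":[0,0,0.15],"dr":[0,0,0],"claw":0},
    {"travel":[0,0,0.15],"dr":[0,0,0],"claw":0},
    {"travel":[0,0,0.15],"dr":[0,0,0],"claw":0}
  ]
}}

```text
time_s: 18.45
tool_pos: [0.4868, -0.2099, 0.0871]
tool_rot: [-180.0, -0.1, 175.6]
force: [-5.1, 1.2, 11.0]
grip_width: 0.0004
```

Call:
{"fn": "send_rows", "kwargs": {
  "series": [
    {"travel":[0,0,0.1],"dr":[0,0,0],"claw":0},
    {"travel":[0,0,0.1],"dr":[0,0,0],"claw":0},
    {"travel":[0,0,0.1],"dr":[0,0,0],"claw":0},
    {"travel":[0,0,0.1],"dr":[0,0,0],"claw":0}
  ]
}}

```text
time_s: 18.78
tool_pos: [0.4866, -0.2099, 0.0864]
tool_rot: [-180.0, -0.1, 175.6]
force: [-5.4, 1.9, 13.5]
grip_width: 0.0003
```

Call:
{"fn": "send_rows", "kwargs": {
  "series": [
    {"travel":[0,0,0.1],"dr":[0,0,0],"claw":0},
    {"travel":[0,0,0.1],"dr":[0,0,0],"claw":0},
    {"travel":[0,0,0.1],"dr":[0,0,0],"claw":0},
    {"travel":[0,0,0.1],"dr":[0,0,0],"claw":0}
  ]
}}

```text
time_s: 19.12
tool_pos: [0.4866, -0.2099, 0.0857]
tool_rot: [-179.9, -0.1, 175.6]
force: [-6.9, 3.0, 16.3]
grip_width: 0.0001
```

Call:
{"fn": "send_rows", "kwargs": {
  "series": [
    {"travel":[0,0,-1],"dr":[0,0,0],"claw":0},
    {"travel":[0,0,-4],"dr":[0,0,0],"claw":0},
    {"travel":[0,0,-6.4],"dr":[0,0,0],"claw":0},
    {"travel":[0,0,-6.4],"dr":[0,0,0],"claw":0},
    {"travel":[0,0,-6.4],"dr":[0,0,0],"claw":0},
    {"travel":[0,0,-6.4],"dr":[0,0,0],"claw":0}
  ]
}}

```text
time_s: 19.62
tool_pos: [0.4865, -0.21, 0.1473]
tool_rot: [180.0, -0.0, 175.6]
force: [0.3, -0.7, -1.6]
grip_width: 0.0003
```

```bash
python3 clip.py 1 -1; python3 - <<'E'
from cell import env
import cv2,numpy as np
s=env.read_camera("scene");t=env.read_camera("top")
cv2.imwrite("pics/s6f.png",s);cv2.imwrite("pics/t6f.png",t)
a=cv2.resize(s[190:325,180:305],None,fx=3.8,fy=3.8,interpolation=cv2.INTER_CUBIC)
b=cv2.resize(t[155:260,335:445],None,fx=2.8,fy=2.8,interpolation=cv2.INTER_CUBIC)
c=np.zeros((a.shape[0],a.shape[1]+b.shape[1],3),np.uint8);c[:,:a.shape[1]]=a;c[:b.shape[0],a.shape[1]:]=b
print(c.shape);cv2.imwrite("pics/p6.png",c)
E
```

```text
at [ 0.48651544 -0.20995928  0.14725737] [ 1.79994829e+02 -4.92990513e-02  1.75620047e+02] f [ 0.32468864 -0.65507166 -1.63548863]
(6, 66) travel [-10.61   0.03  -0.07]
(6, 45) travel [-10.61   0.03   2.03]
(8, 36) travel [-10.81   0.03   2.93]
(16, 33) travel [-11.61   0.03   3.23]
(27, 28) travel [-12.71   0.03   3.73]
(33, 24) travel [-13.31   0.03   4.13]
(40, 24) travel [-14.01   0.03   4.13]
(47, 24) travel [-14.71   0.03   4.13]
(513, 783, 3)
```

View pics/p6.png

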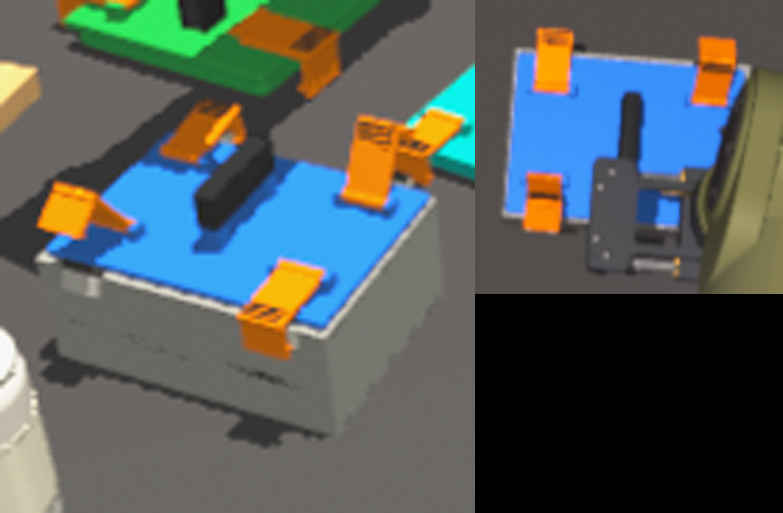

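The picture shows the far clip at (205,130) lying flat and shut, with the first clip still shut at (285,310) and the other two up. So the rising force was the rubber stop, and the bead had already passed at about 2–3 N. Next is the (+x,-y) clip.

Call:
{"fn": "send_rows", "kwargs": {
  "series": [
    {"travel":[-4,0,0],"dr":[0,0,0],"claw":0},
    {"travel":[-8,0,0],"dr":[0,0,0],"claw":0},
    {"travel":[-10.6,0,0],"dr":[0,0,0],"claw":0},
    {"travel":[-10.6,0,0.2],"dr":[0,0,0],"claw":0},
    {"travel":[-10.6,0,2],"dr":[0,0,0],"claw":0},
    {"travel":[-10.8,0,2.9],"dr":[0,0,0],"claw":0},
    {"travel":[-11.6,0,3.2],"dr":[0,0,0],"claw":0},
    {"travel":[-12.2,0,3.5],"dr":[0,0,0],"claw":0},
    {"travel":[-12.8,0,3.8],"dr":[0,0,0],"claw":0},
    {"travel":[-13.4,0,4.1],"dr":[0,0,0],"claw":0},
    {"travel":[-14,0,4.1],"dr":[0,0,0],"claw":0},
    {"travel":[-14.7,0,4.1],"dr":[0,0,0],"claw":0}
  ]
}}

```text
time_s: 20.72
tool_pos: [0.6345, -0.2214, 0.1074]
tool_rot: [-180.0, 0.0, 175.6]
force: [0.5, 0.3, 0.3]
grip_width: 0.0007
```

Call:
{"fn": "send_rows", "kwargs": {
  "series": [
    {"travel":[0,0,0],"dr":[0,0,0],"claw":0},
    {"travel":[0,0,0.2],"dr":[0,0,0],"claw":0},
    {"travel":[0,0,0.3],"dr":[0,0,0],"claw":0},
    {"travel":[0,0,0.3],"dr":[0,0,0],"claw":0},
    {"travel":[0,0,0.3],"dr":[0,0,0],"claw":0}
  ]
}}

```text
time_s: 21.13
tool_pos: [0.6337, -0.2212, 0.1044]
tool_rot: [-180.0, 0.0, 175.6]
force: [0.6, -0.1, 1.1]
grip_width: 0.0004
```

Call:
{"fn": "send_rows", "kwargs": {
  "series": [
    {"travel":[0,0,0.15],"dr":[0,0,0],"claw":0},
    {"travel":[0,0,0.3],"dr":[0,0,0],"claw":0},
    {"travel":[0,0,0.3],"dr":[0,0,0],"claw":0},
    {"travel":[0,0,0.3],"dr":[0,0,0],"claw":0}
  ]
}}

```text
time_s: 21.47
tool_pos: [0.6333, -0.2213, 0.1009]
tool_rot: [-180.0, -0.0, 175.6]
force: [1.3, -0.1, 0.5]
grip_width: 0.0005
```

Call:
{"fn": "send_rows", "kwargs": {
  "series": [
    {"travel":[0,0,0.15],"dr":[0,0,0],"claw":0},
    {"travel":[0,0,0.25],"dr":[0,0,0],"claw":0},
    {"travel":[0,0,0.25],"dr":[0,0,0],"claw":0},
    {"travel":[0,0,0.25],"dr":[0,0,0],"claw":0}
  ]
}}

```text
time_s: 21.8
tool_pos: [0.6333, -0.2212, 0.0983]
tool_rot: [180.0, -0.0, 175.6]
force: [0.4, -0.8, 0.9]
grip_width: 0.0002
```

Call:
{"fn": "send_rows", "kwargs": {
  "series": [
    {"travel":[0,0,0.15],"dr":[0,0,0],"claw":0},
    {"travel":[0,0,0.25],"dr":[0,0,0],"claw":0},
    {"travel":[0,0,0.25],"dr":[0,0,0],"claw":0},
    {"travel":[0,0,0.25],"dr":[0,0,0],"claw":0}
  ]
}}

```text
time_s: 22.13
tool_pos: [0.6334, -0.2212, 0.0958]
tool_rot: [-180.0, -0.0, 175.6]
force: [0.8, -0.3, 0.8]
grip_width: 0.0004
```

Call:
{"fn": "send_rows", "kwargs": {
  "series": [
    {"travel":[0,0,0.15],"dr":[0,0,0],"claw":0},
    {"travel":[0,0,0.25],"dr":[0,0,0],"claw":0},
    {"travel":[0,0,0.25],"dr":[0,0,0],"claw":0},
    {"travel":[0,0,0.25],"dr":[0,0,0],"claw":0}
  ]
}}

```text
time_s: 22.47
tool_pos: [0.6334, -0.2211, 0.0933]
tool_rot: [180.0, -0.0, 175.6]
force: [-0.6, 0.1, 1.2]
grip_width: 0.0001
```

Call:
{"fn": "send_rows", "kwargs": {
  "series": [
    {"travel":[0,0,0.15],"dr":[0,0,0],"claw":0},
    {"travel":[0,0,0.25],"dr":[0,0,0],"claw":0},
    {"travel":[0,0,0.25],"dr":[0,0,0],"claw":0},
    {"travel":[0,0,0.25],"dr":[0,0,0],"claw":0}
  ]
}}

```text
time_s: 22.8
tool_pos: [0.6334, -0.2212, 0.0909]
tool_rot: [-180.0, -0.0, 175.6]
force: [0.2, 0.3, 0.3]
grip_width: 0.0005
```

Call:
{"fn": "send_rows", "kwargs": {
  "series": [
    {"travel":[0,0,0.15],"dr":[0,0,0],"claw":0},
    {"travel":[0,0,0.3],"dr":[0,0,0],"claw":0},
    {"travel":[0,0,0.3],"dr":[0,0,0],"claw":0},
    {"travel":[0,0,0.3],"dr":[0,0,0],"claw":0}
  ]
}}

```text
time_s: 23.13
tool_pos: [0.6333, -0.2212, 0.0878]
tool_rot: [-180.0, -0.0, 175.6]
force: [0.6, 0.2, 1.0]
grip_width: 0.0006
```

Call:
{"fn": "send_rows", "kwargs": {
  "series": [
    {"travel":[-0.4,0,0],"dr":[0,0,0],"claw":0},
    {"travel":[-0.4,0,0.15],"dr":[0,0,0],"claw":0},
    {"travel":[-0.4,0,0.25],"dr":[0,0,0],"claw":0},
    {"travel":[-0.4,0,0.25],"dr":[0,0,0],"claw":0},
    {"travel":[-0.4,0,0.25],"dr":[0,0,0],"claw":0}
  ]
}}

```text
time_s: 23.55
tool_pos: [0.638, -0.2217, 0.0857]
tool_rot: [-180.0, 0.0, 175.6]
force: [-0.0, 0.0, 1.5]
grip_width: 0.0003
```

Call:
{"fn": "send_rows", "kwargs": {
  "series": [
    {"travel":[0,0,0.15],"dr":[0,0,0],"claw":0},
    {"travel":[0,0,0.25],"dr":[0,0,0],"claw":0},
    {"travel":[0,0,0.25],"dr":[0,0,0],"claw":0},
    {"travel":[0,0,0.25],"dr":[0,0,0],"claw":0}
  ]
}}

```text
time_s: 23.88
tool_pos: [0.6382, -0.2216, 0.0842]
tool_rot: [-180.0, 0.1, 175.6]
force: [-0.0, -1.3, 6.3]
grip_width: 0.0005
```

Call:
{"fn": "send_rows", "kwargs": {
  "series": [
    {"travel":[0,0,0.15],"dr":[0,0,0],"claw":0},
    {"travel":[0,0,0.2],"dr":[0,0,0],"claw":0},
    {"travel":[0,0,0.2],"dr":[0,0,0],"claw":0},
    {"travel":[0,0,0.2],"dr":[0,0,0],"claw":0}
  ]
}}

```text
time_s: 24.22
tool_pos: [0.6384, -0.2216, 0.0825]
tool_rot: [-180.0, 0.1, 175.6]
force: [1.0, -0.2, 7.2]
grip_width: 0.0005
```

Call:
{"fn": "send_rows", "kwargs": {
  "series": [
    {"travel":[0,0,0.15],"dr":[0,0,0],"claw":0},
    {"travel":[0,0,0.25],"dr":[0,0,0],"claw":0},
    {"travel":[0,0,0.25],"dr":[0,0,0],"claw":0},
    {"travel":[0,0,0.25],"dr":[0,0,0],"claw":0}
  ]
}}

```text
time_s: 24.55
tool_pos: [0.638, -0.2215, 0.0787]
tool_rot: [-180.0, 0.1, 175.6]
force: [1.5, 0.3, 2.0]
grip_width: 0.0006
```

Snapped: the force fell from 7 N to 2 N with a 4 mm jump. I'll press a touch more, retreat, and check with image code.

Call:
{"fn": "send_rows", "kwargs": {
  "series": [
    {"travel":[0,0,0.1],"dr":[0,0,0],"claw":0},
    {"travel":[0,0,0.15],"dr":[0,0,0],"claw":0},
    {"travel":[0,0,0.15],"dr":[0,0,0],"claw":0}
  ]
}}

```text
time_s: 24.8
tool_pos: [0.6379, -0.2216, 0.0775]
tool_rot: [-180.0, 0.0, 175.6]
force: [0.6, -0.4, 4.9]
grip_width: 0.0005
```

Call:
{"fn": "send_rows", "kwargs": {
  "series": [
    {"travel":[0,0,-1],"dr":[0,0,0],"claw":0},
    {"travel":[0,0,-4],"dr":[0,0,0],"claw":0},
    {"travel":[0,0,-7.2],"dr":[0,0,0],"claw":0},
    {"travel":[0,0,-7.2],"dr":[0,0,0],"claw":0},
    {"travel":[0,0,-7.2],"dr":[0,0,0],"claw":0},
    {"travel":[0,0,-7.2],"dr":[0,0,0],"claw":0}
  ]
}}

```text
time_s: 25.3
tool_pos: [0.6367, -0.2214, 0.1484]
tool_rot: [-180.0, -0.1, 175.6]
force: [-0.2, -0.8, 0.1]
grip_width: 0.0006
```

```bash
python3 clip.py -1 1; python3 - <<'E'
from cell import env
import cv2
s=env.read_camera("scene");cv2.imwrite("pics/s7f.png",s)
cv2.imwrite("pics/p7.png",cv2.resize(s[190:325,180:305],None,fx=4,fy=4,interpolation=cv2.INTER_CUBIC))
E
```

```text
at [ 0.63669126 -0.22143161  0.14841748] [-1.79999469e+02 -1.08162650e-01  1.75622138e+02] f [-0.2041182  -0.77956263  0.1313364 ]
(6, 66) travel [10.75 12.03  0.04]
(6, 45) travel [10.75 12.03  2.14]
(8, 36) travel [10.95 12.03  3.04]
(16, 33) travel [11.75 12.03  3.34]
(27, 28) travel [12.85 12.03  3.84]
(33, 24) travel [13.45 12.03  4.24]
(40, 24) travel [14.15 12.03  4.24]
(47, 24) travel [14.85 12.03  4.24]
```

View pics/p7.png

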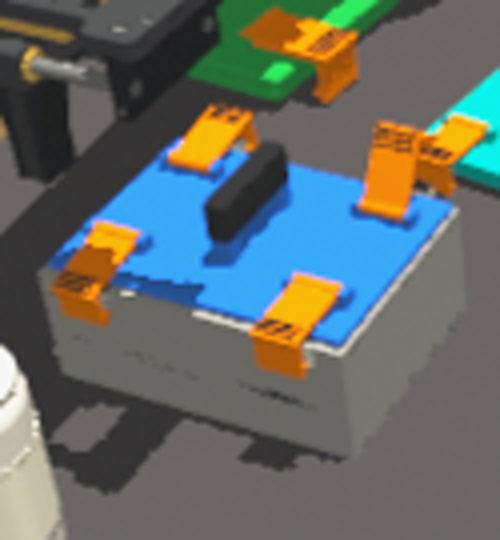

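The picture shows three clips shut, at (95,270), (290,320) and (210,140); only the (-x,+y) one at (390,170) is still up. That one is last.

Call:
{"fn": "send_rows", "kwargs": {
  "series": [
    {"travel":[4,4,0],"dr":[0,0,0],"claw":0},
    {"travel":[7.5,8,0],"dr":[0,0,0],"claw":0},
    {"travel":[10.8,12,0],"dr":[0,0,0],"claw":0},
    {"travel":[10.8,12,0.2],"dr":[0,0,0],"claw":0},
    {"travel":[10.8,12,2.1],"dr":[0,0,0],"claw":0},
    {"travel":[11,12,3],"dr":[0,0,0],"claw":0},
    {"travel":[11.8,12,3.3],"dr":[0,0,0],"claw":0},
    {"travel":[12.4,12,3.6],"dr":[0,0,0],"claw":0},
    {"travel":[12.9,12,3.9],"dr":[0,0,0],"claw":0},
    {"travel":[13.5,12,4.2],"dr":[0,0,0],"claw":0},
    {"travel":[14.2,12,4.2],"dr":[0,0,0],"claw":0},
    {"travel":[14.8,12,4.2],"dr":[0,0,0],"claw":0}
  ]
}}

```text
time_s: 26.35
tool_pos: [0.4982, -0.0908, 0.1069]
tool_rot: [180.0, -0.1, 175.6]
force: [0.6, -0.0, 0.5]
grip_width: 0.0006
```

Call:
{"fn": "send_rows", "kwargs": {
  "series": [
    {"travel":[0,0,0],"dr":[0,0,0],"claw":0},
    {"travel":[0,0,0.2],"dr":[0,0,0],"claw":0},
    {"travel":[0,0,0.3],"dr":[0,0,0],"claw":0},
    {"travel":[0,0,0.3],"dr":[0,0,0],"claw":0},
    {"travel":[0,0,0.3],"dr":[0,0,0],"claw":0}
  ]
}}

```text
time_s: 26.77
tool_pos: [0.4993, -0.0906, 0.104]
tool_rot: [-180.0, -0.0, 175.6]
force: [-0.1, 0.3, 0.7]
grip_width: 0.0007
```

Call:
{"fn": "send_rows", "kwargs": {
  "series": [
    {"travel":[0,0,0.15],"dr":[0,0,0],"claw":0},
    {"travel":[0,0,0.3],"dr":[0,0,0],"claw":0},
    {"travel":[0,0,0.3],"dr":[0,0,0],"claw":0},
    {"travel":[0,0,0.3],"dr":[0,0,0],"claw":0}
  ]
}}

```text
time_s: 27.1
tool_pos: [0.4993, -0.0904, 0.1008]
tool_rot: [180.0, 0.0, 175.6]
force: [-0.0, 0.2, 0.6]
grip_width: 0.0003
```

Call:
{"fn": "send_rows", "kwargs": {
  "series": [
    {"travel":[0,0,0.15],"dr":[0,0,0],"claw":0},
    {"travel":[0,0,0.3],"dr":[0,0,0],"claw":0},
    {"travel":[0,0,0.3],"dr":[0,0,0],"claw":0},
    {"travel":[0,0,0.3],"dr":[0,0,0],"claw":0}
  ]
}}

```text
time_s: 27.43
tool_pos: [0.4992, -0.0905, 0.0979]
tool_rot: [180.0, 0.0, 175.6]
force: [-0.4, 0.2, 0.3]
grip_width: 0.0004
```

Call:
{"fn": "send_rows", "kwargs": {
  "series": [
    {"travel":[0,0,0.15],"dr":[0,0,0],"claw":0},
    {"travel":[0,0,0.3],"dr":[0,0,0],"claw":0},
    {"travel":[0,0,0.3],"dr":[0,0,0],"claw":0},
    {"travel":[0,0,0.3],"dr":[0,0,0],"claw":0}
  ]
}}

```text
time_s: 27.77
tool_pos: [0.499, -0.0906, 0.0951]
tool_rot: [-180.0, -0.0, 175.6]
force: [-1.8, 0.2, 1.6]
grip_width: 0.0006
```

Call:
{"fn": "send_rows", "kwargs": {
  "series": [
    {"travel":[0,0,0.15],"dr":[0,0,0],"claw":0},
    {"travel":[0,0,0.3],"dr":[0,0,0],"claw":0},
    {"travel":[0,0,0.3],"dr":[0,0,0],"claw":0},
    {"travel":[0,0,0.3],"dr":[0,0,0],"claw":0}
  ]
}}

```text
time_s: 28.1
tool_pos: [0.4991, -0.0906, 0.0919]
tool_rot: [-180.0, 0.0, 175.6]
force: [-1.8, -1.0, 1.5]
grip_width: 0.0003
```

Call:
{"fn": "send_rows", "kwargs": {
  "series": [
    {"travel":[0,0,0.15],"dr":[0,0,0],"claw":0},
    {"travel":[0,0,0.25],"dr":[0,0,0],"claw":0},
    {"travel":[0,0,0.25],"dr":[0,0,0],"claw":0},
    {"travel":[0,0,0.25],"dr":[0,0,0],"claw":0}
  ]
}}

```text
time_s: 28.43
tool_pos: [0.4996, -0.0906, 0.0893]
tool_rot: [180.0, 0.1, 175.6]
force: [0.1, -0.3, 0.2]
grip_width: 0.0004
```

Call:
{"fn": "send_rows", "kwargs": {
  "series": [
    {"travel":[0.3,0,0.1],"dr":[0,0,0],"claw":0},
    {"travel":[0.4,0,0.2],"dr":[0,0,0],"claw":0},
    {"travel":[0.4,0,0.35],"dr":[0,0,0],"claw":0},
    {"travel":[0.4,0,0.35],"dr":[0,0,0],"claw":0},
    {"travel":[0.4,0,0.35],"dr":[0,0,0],"claw":0}
  ]
}}

```text
time_s: 28.85
tool_pos: [0.4953, -0.0902, 0.0862]
tool_rot: [-180.0, 0.0, 175.6]
force: [-0.2, 0.2, 3.2]
grip_width: 0.0007
```

Call:
{"fn": "send_rows", "kwargs": {
  "series": [
    {"travel":[0,0,0.15],"dr":[0,0,0],"claw":0},
    {"travel":[0,0,0.25],"dr":[0,0,0],"claw":0},
    {"travel":[0,0,0.25],"dr":[0,0,0],"claw":0},
    {"travel":[0,0,0.25],"dr":[0,0,0],"claw":0}
  ]
}}

```text
time_s: 29.18
tool_pos: [0.4952, -0.0902, 0.0844]
tool_rot: [-180.0, -0.0, 175.6]
force: [-2.7, 0.3, 10.1]
grip_width: 0.0005
```

Call:
{"fn": "send_rows", "kwargs": {
  "series": [
    {"travel":[0,0,0.1],"dr":[0,0,0],"claw":0},
    {"travel":[0,0,0.15],"dr":[0,0,0],"claw":0},
    {"travel":[0,0,0.15],"dr":[0,0,0],"claw":0},
    {"travel":[0,0,0.15],"dr":[0,0,0],"claw":0}
  ]
}}

```text
time_s: 29.52
tool_pos: [0.4952, -0.0902, 0.0834]
tool_rot: [-179.9, -0.0, 175.6]
force: [-6.1, 0.5, 13.8]
grip_width: 0.0006
```

Call:
{"fn": "send_rows", "kwargs": {
  "series": [
    {"travel":[0,0,-1],"dr":[0,0,0],"claw":0},
    {"travel":[0,0,-4],"dr":[0,0,0],"claw":0},
    {"travel":[0,0,-8],"dr":[0,0,0],"claw":0},
    {"travel":[0,0,-11],"dr":[0,0,0],"claw":0},
    {"travel":[0,0,-11],"dr":[0,0,0],"claw":0},
    {"travel":[0,0,-11],"dr":[0,0,0],"claw":0}
  ]
}}

```text
time_s: 30.02
tool_pos: [0.4963, -0.0907, 0.1936]
tool_rot: [-179.9, 0.2, 175.6]
force: [-0.2, -0.9, -1.2]
grip_width: 0.0004
```

```bash
python3 - <<'E'
from cell import env
import cv2
o=env.get_obs();print(o["time_s"],o["tool_pos"],o["force"])
s=env.read_camera("scene");cv2.imwrite("pics/s8f.png",s)
cv2.imwrite("pics/p8.png",cv2.resize(s[190:325,180:305],None,fx=4,fy=4,interpolation=cv2.INTER_CUBIC))
E
```

```text
30.0167 [ 0.49631461 -0.09065597  0.19362487] [-0.21810576 -0.88487543 -1.20152394]
```

View pics/p8.png

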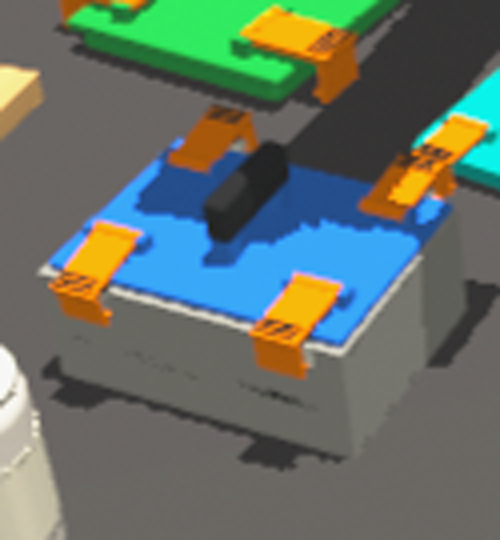

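The picture shows all four clips lying flat and shut, the lid flush, and the arm clear.

```bash
python3 -c "
from cell import env
print(env.sign_off())"
```

```text
the job is handed in; nothing more can be done
None
```

The blue lid is seated in the box and all four clips are shut. I handed the job in at about 30 s of the 66 s allowed. No verdict was reported.

- **Order:** I pressed the (+x,+y) clip first, then its diagonal (-x,-y), then (+x,-y), and last (-x,+y).
- **Forces:** The highest reading on any clip was about 18 N in total (16.3 N straight down), under the 25 N limit. Forces were only read at the end of each move, so brief peaks in between are not known.
- **Feel of the snaps:** The (+x,+y) and (+x,-y) clips gave a clear drop in force as they snapped. The two -x clips showed no clear drop, only 2 N or so and then the rising force of the rubber stop. For those two I relied on pictures taken after lifting off.
- **Last check:** The final picture shows all four clips flat and staying down untouched, the lid flush on the rim, and the fingers about 11 cm clear.
- **Not measured:** I did not measure clip angles or the lid's centring after release. When I let go, the gripper height matched a seated lid to within 0.2 mm.
- **Disagreement:** The two cameras differed by 4 to 7 mm in absolute position. Their lid-to-box offsets agreed to about 1.5 mm. I used those offsets and felt the lid in.
- **Other objects:** I made no contact with them as far as I know, but I did not check their positions at the end.
- **Pictures:** I viewed 12, two over the budget.

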